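# Clear the extraction box and hold the air probe in its test port

### The job

Take the scraper, sweep the three plaster chips off the top of the extraction box into the catch tray along its edge (with the scraper, not the fingers), and stand the scraper back on the bench. Then lift the air-speed probe out of its stand and lower its stem upright through the test port in the box's top, without touching the box, until the tip hangs half-way down inside (45 mm below the top), and finish holding it there still and centred in the port. Leave the other things on the bench where they are.

Things in the scene. Friction and masses are not known exactly. Their poses are not given: they have to be found in the camera images.
- box_top (a point): Centre of the flat aluminium top of the extraction box, a fixed, hollow grey sheet-metal box 180 mm along its x, 260 mm along its y, 90 mm high (floor 2 mm thick), standing on the bench. Slotted inlet in its -x face; a 60 mm pipe and elbow, up to 78 mm high, on its +x face. z is up.
- port (a point): Centre of the mouth of the round test port, level with the top sheet: a brass guide bush, bore 20 mm across and 20 mm deep, vertical, flush with the top, its brass rim 33 mm across. It opens into the hollow box. Same axes as box_top; it lies 5 mm to -x and 30 mm to +y of the top's centre.
- tray: Fixed open steel catch tray standing on the bench against the -y side of the box, same axes as the box: 176 mm along x, 120 mm along y, 45 mm high, walls 3 mm. Origin: centre of its underside.
- chip_a_mid (a point): Middle of a loose flat plaster chip, many-sided, about 29 mm across, 12 mm high, 18 g, lying on the box top; origin 6 mm above its underside. All chips are wider than the port.
- chip_b_mid (a point): As chip_a: plaster chip about 31 mm across, 12 mm high.
- chip_c_mid (a point): As chip_a: plaster chip about 32 mm across, 12 mm high.
- scraper_grip (a point): Middle of the scraper's upright grip, 56 mm above its underside. Rigid hand block, about 170 g, standing on the bench on its lip: block 160 mm along its x, 34 mm thick along y (black lip below: 30 mm thick), 32 mm high; on its middle a beech grip 90 mm along x, 24 mm thick along y, from 32 to 78 mm above the underside. z is up.
- probe_mid (a point): Middle of the air-speed probe's grip, on its axis, 152 mm above the stem's tip. One rigid upright piece, about 130 g: round steel stem 10 mm across, 102 mm long, dark tip; black collar 29 mm across, 8 mm high; grey handle 34 mm along x, 26 mm along y, from 110 to 192 mm above the tip, centred on the stem, display on its -x face. Starts hanging upright in its stand. z is up, away from the tip.
- probe_tip (a point): The lower end of the probe's stem, on its axis, 152 mm below probe_mid.
- stand_top (a point): Centre of the upper rim of the probe's fixed stand, 118 mm above the bench: a tube 32 mm across with a 20 mm bore on a round foot 84 mm across. The probe's stem hangs 102 mm deep in it (tip 16 mm above the bench) and is drawn out straight up.
- cast: Bystander: loose plaster dental cast about 60 x 62 x 31 mm. Origin: centre of its underside.
- case: Bystander: loose blue plastic case with a clear lid, 55 x 75 x 37 mm. Origin: centre of its underside.
- plug: Bystander: the port's loose rubber plug, 32 mm across, 20 mm high, standing head down on the bench. Origin: centre of its underside.
- jar: Bystander: small loose amber glass jar, 56 mm across, 70 mm high. Origin: centre of its underside.
Mind the look-alikes: they are no part of the job. Of the things that look like the part that bears scraper_grip, the largest one is meant. There is more than one size of the part that bears probe_mid; the job needs the smallest.

How it is judged:
On the way, in this order (a step that is already met when the one before it is completed fails the run):
1. the scraper is held and lifted off the bench (contact force between the fingers and scraper above 1 N and height (world z) of scraper_grip above 0.08 m), for 0.1 s.
2. all three chips lie in the catch tray (x of chip_a_mid in the frame of tray between -0.09 and 0.09 m and y of chip_a_mid in the frame of tray between -0.062 and 0.062 m and height (world z) of each of chip_a_mid, chip_b_mid, chip_c_mid below 0.06 m and x of chip_b_mid in the frame of tray between -0.09 and 0.09 m and y of chip_b_mid in the frame of tray between -0.062 and 0.062 m and x of chip_c_mid in the frame of tray between -0.09 and 0.09 m and y of chip_c_mid in the frame of tray between -0.062 and 0.062 m), for 0.2 s.
3. the scraper stands on the bench again, let go (height (world z) of scraper_grip below 0.066 m and angle between scraper_grip's own z axis and vertical below 0.15 rad and contact force between the fingers and scraper below 0.1 N), for 0.2 s.
4. the probe's stem hangs held and centred in the test port, tip half-way down (horizontal distance between probe_tip and port below 0.0035 m and z of probe_tip in the frame of port between -0.057 and -0.033 m and angle between probe_tip's own z axis and vertical below 0.07 rad and contact force between the fingers and probe above 1 N and linear speed of probe below 0.02 m/s), for 0.2 s.
At the end, for the whole second after the job is handed in: The probe is held in the fingers, still (below 20 mm/s) and upright (within 4 degrees), its tip within 3.5 mm of the port's axis and 33 to 57 mm below the box top, touching nothing else; the three chips lie in the catch tray; the scraper stands upright on the bench, let go (all of step 2 and all of step 4 and height (world z) of scraper_grip below 0.066 m and angle between scraper_grip's own z axis and vertical below 0.15 rad and linear speed of scraper below 0.02 m/s); the arm keeps its last pose, push and grip.
It fails at once if the probe touches the extraction box (port walls, top or floor) (contact force between probe and box above 0.2 N).
It fails at once if a chip is touched by the fingers instead of the scraper (contact force between the fingers and chip_a above 0.3 N or contact force between the fingers and chip_b above 0.3 N or contact force between the fingers and chip_c above 0.3 N).
It fails at once if a bystander is moved by more than 20 mm (distance of any of cast, case, plug, jar from where it was at the start of the episode above 0.02 m).
It also fails if it takes over 72 s, if anything falls off the work surface, if the arm or the gripper's body presses on something with over 40 N, if the wrist force passes 120 N, or if a joint passes its speed limit or range.

### The arm

A 6-joint arm with a two-finger parallel gripper is mounted at the origin on the work surface. World frame = base frame: x ahead of the robot, y to its left, z up, the work surface at z = 0. Lengths are in m, angles in rad, forces in N, time in s.
With the tool pointing down it reaches from about 0.275 to 0.875 m from the base axis. Payload 12.5 kg.
Tool frame: the origin (TCP) lies midway between the tips of the shut fingers; the grasp point (between the pads) lies 19 mm behind it; z points along the fingers, y is the line along which they close (so a half turn about z gives the same grasp; the last joint's range is limited). The gripper opens to 85 mm and grips with 20 to 120 N. Pads are 22 mm wide; open, the fingers measure 114 mm over their backs; the gripper's body (76 mm by 85 mm) begins 54 mm behind the grasp point. The pads swing forward as they close: fully open they stand 13 mm farther back than shut.
Start: joints at [-1.219, 0.351, 1.652, -0, 1.139, -0.085], TCP at [0.233, -0.498, 0.231] pointing down, gripper open.
Joint ranges: [-2.75, 2.75], [-0.79, 2.1], [0.01, 2.65], [-1.57, 4.71], [0.07, 3.14], [-2.87, 2.87]. Speed limits (rad/s): [2.22, 2.22, 2.79, 3.14, 3.14, 3.14].

### API

Orientations are given as a rotation vector (axis times angle).
In Python, from bench import get_obs, camera, camera_params, finish_job, masks_of gives the robot as it stands. The module is installed in compiled form; this text tells all that it offers.
- The arm moves only by the tool move_arm, never from a script. Its argument "motion" is a list of rows, each an object with "offset": the shift along the tool's x, y, z as a fraction of full scale, a list of three; "twist": the turn, a rotation vector about the tool's x, y, z as a fraction of full scale, a list of three. A call has 1 to 10 rows; each row is the pose to reach, as a shift and turn from the pose commanded when the call began, along the tool's axes at that moment; what a row does not reach only later rows make up. Full scale, the value 1, is 400 mm for a shift and 90 degrees for a turn. A row lasts 1/8 s, in which the tool goes at most 62.5 mm and 10.7 degrees, less where a joint would pass 70% of its speed; a pose out of reach is approached as far as the arm can. A call with a number of a shift or a turn outside -1 to 1 is refused whole. A call with a gripper value outside its range is refused whole. "gripper" is the closure, from 0 (fully open) to 1 (shut), set as the call begins (left out, the last holds). The fingers move at their own pace and stop on an object; "newtons" is the grip in N (left out, the last holds). Time passes only in rows, so rows that repeat a pose let the fingers close. It gives the time, the measured TCP pose, the force, the opening and the grip force at its end, in the units of the state.
- get_obs(): the state, without advancing time (a new reading comes with each control period).
- camera(name): name is "scene" or "top" or "wrist"; returns the picture (480x640x3 uint8, blue, green, red); there is no depth.
- camera_params(name): a dict with "camera_matrix" (3x3 intrinsics, pixels), "extrinsics" (4x4, takes a point from camera to world coordinates). Camera axes: x right, y down, z forward; pixel columns grow to the right and rows downward; lengths in m; the calibration is good to about 2 mm. A picture is of the moment at which its call begins: read the wrist's pose just before it. camera_params takes no time and is no camera call; for the wrist camera it gives the pose at the moment of the call.
- finish_job(): hands the job in; it is judged then, once.
Trained networks look in the newest picture that a camera, given by its name, has taken for a name from the list of things; names that differ only in an ending like _2 or _b are one class to them, and where a whole thing is asked for, a point or a joint stands for the part that bears it (a point fixed in the world has none). Each returns a list of dicts, best first, with "confidence" (0 to 1); they miss things now and then, are a little off and sometimes report something else, mostly with a low value. They report only what shows in the picture. A call takes as long as a camera call. They do not tell look-alikes from the thing itself.
- masks_of(camera, thing): "pixels" (480x640 bool, what is visible of it) and "location" ([column, row] in pixels, amid what is visible of it).
The state is a dict: "t": time; "q": joint angles; "dq": joint speeds; "effort": joint torques, N m; "ee_pos": TCP position; "eef_rot": TCP orientation; "contact_force": force on the tool from outside, world axes, zero at the start; "ft_torque": the same for the moment, N m; "opening": finger opening in m; "gripper_force": force on a finger pad.
Only numpy, scipy, OpenCV 4.12 (cv2) and the standard library are available. Lean on these libraries where they do the work, as an engineer would, in place of code of your own. Each camera call takes 0.05 s, during which the arm holds its last target. There are 200 camera calls.

## Working session

There is one attempt and no reset: what is moved stays moved. The work goes in short steps, Python scripts to look and compute and a tool call to move; the robot and the scene stay as the last step left them, time stands still between calls to the robot, and variables do not carry over. Pictures are saved under pics/ and viewed, at most 10 in all, crops included, and the job is handed in when it is done.

Besides the shell and the picture viewer there is one more tool, called after "Call:" as a command line: name --argument value ..., lists and objects as JSON in quotes. move_arm: Moves the arm, as the interface text tells. Shift numbers are shares of 400 mm and turn numbers shares of 90 degrees, none past 1 either way. Its arguments: {"type":"object","properties":{"motion":{"type":"array"},"gripper":{"type":"number"},"newtons":{"type":"number"}},"required":["motion"]}

```bash
mkdir -p pics; cat > h.py <<'E'
import numpy as np, cv2
from bench import *
from scipy.spatial.transform import Rotation as R
def ray(cam,px):
    p=camera_params(cam);K=np.array(p["camera_matrix"]);T=np.array(p["extrinsics"])
    d=T[:3,:3]@np.linalg.inv(K)@np.array([px[0],px[1],1.]);return T[:3,3],d
def at(cam,px,z):
    o,d=ray(cam,px);return o+d*(z-o[2])/d[2]
def proj(cam,P):
    p=camera_params(cam);K=np.array(p["camera_matrix"]);T=np.linalg.inv(np.array(p["extrinsics"]))
    c=T[:3,:3]@np.array(P)+T[:3,3];u=K@c;return u[:2]/u[2]
E
python3 - <<'E'
from h import *
for c in("scene","top"):
    cv2.imwrite(f"pics/{c}0.png",camera(c)); print(c,camera_params(c))
    for n in("scraper_grip","probe_mid","tray","chip_a_mid","cast","case","plug","jar"):
        try:
            for m in masks_of(c,n):
                if m["confidence"]>.2: print(n,round(m["confidence"],2),np.round(m["location"]),m["pixels"].sum())
        except Exception as e: print(n,e)
o=get_obs();print(o)
E
```

```text
scene {'camera_matrix': array([[622.1546683 ,   0.        , 318.04958   ],
       [  0.        , 622.1546683 , 245.13932973],
       [  0.        ,   0.        ,   1.        ]]), 'extrinsics': array([[-0.13339114,  0.77068717, -0.62309556,  1.3759642 ],
       [ 0.99101319,  0.09739178, -0.09169346,  0.13538611],
       [-0.00998258, -0.62972702, -0.77675236,  1.14167156],
       [ 0.        ,  0.        ,  0.        ,  1.        ]])}
scraper_grip 0.86 [524. 297.] 1121
scraper_grip 0.83 [453. 201.] 817
scraper_grip 0.71 [468. 262.] 1190
scraper_grip 0.32 [167. 231.] 1033
probe_mid 0.73 [348. 285.] 12435
probe_mid 0.67 [134. 223.] 1578
probe_mid 0.63 [101. 183.] 1257
probe_mid 0.62 [153. 190.] 598
probe_mid 0.39 [467. 264.] 1243
tray 0.81 [260. 278.] 3954
chip_a_mid 0.55 [331. 278.] 120
cast 0.97 [174. 342.] 702
case 0.38 [176. 344.] 686
jar 0.61 [231. 348.] 917
top {'camera_matrix': array([[549.22730368,   0.        , 322.25799164],
       [  0.        , 549.22730368, 242.43353558],
       [  0.        ,   0.        ,   1.        ]]), 'extrinsics': array([[ 0.00671469, -0.98044087,  
[... 531 characters left out ...]
0.] 9822
jar 0.97 [380. 153.] 527
{'t': 0.9, 'q': array([-1.21858128e+00,  3.50687349e-01,  1.65177078e+00, -1.92066426e-05,
        1.13909565e+00, -8.46237212e-02]), 'dq': array([ 0.00081527, -0.00059503, -0.00149691,  0.00041953, -0.00081281,
        0.00088438]), 'effort': array([ 6.96437546e-04, -5.06020868e+01, -2.91641378e+01, -4.61823322e-05,
        6.82786995e-04,  8.11668258e-06]), 'ee_pos': array([ 0.23269999, -0.49834918,  0.23130761]), 'eef_rot': array([ 3.06690946e+00,  6.80745229e-01, -1.90108677e-05]), 'contact_force': array([0.56455492, 0.2094785 , 0.51716882]), 'ft_torque': array([-0.02451992,  0.03127784,  0.01204726]), 'gripper_force': 0.0, 'opening': 0.0853774191298524}
```

View pics/scene0.png

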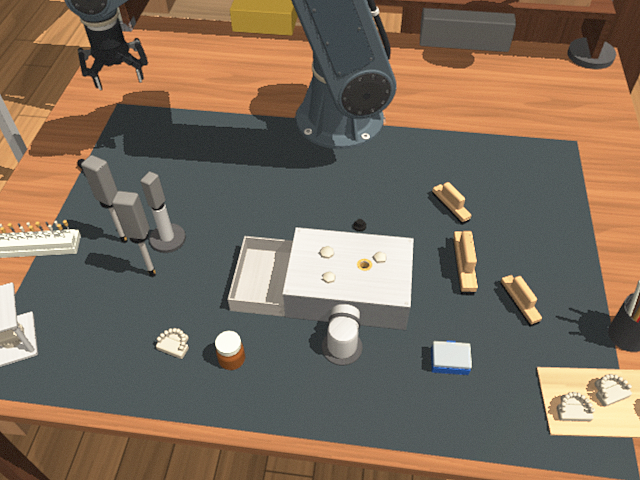

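View pics/top0.png

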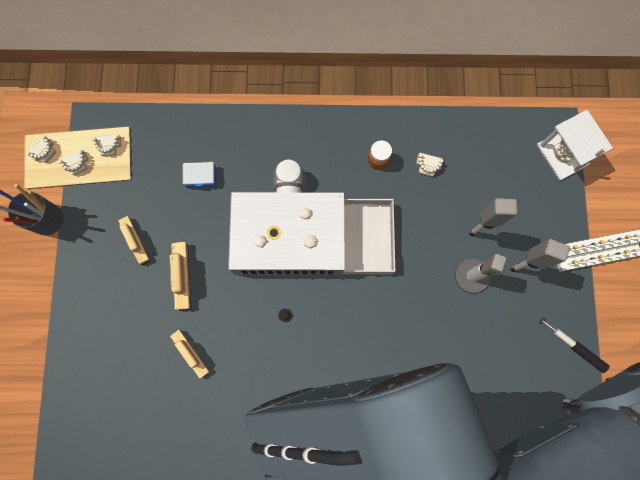

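The scene picture shows three scrapers: (467,262) is the largest, with smaller ones at (453,201) and (524,297). It also shows three probes: the small one is in the stand at (153,190), with larger ones at (101,183) and (134,223). In the top view I choose the scraper at (179,275) and the probe at (493,266). Next I check with a crop and measure.

```bash
cat > m.py <<'E'
from h import *
im=camera("top")
# zoom crops for check
a=cv2.resize(im[205:385,95:225],None,fx=3,fy=3);b=cv2.resize(im[190:310,440:580],None,fx=2.6,fy=2.6)
W=np.zeros((545,770,3),np.uint8);W[:a.shape[0],:a.shape[1]]=a;W[:b.shape[0],395:395+b.shape[1]]=b
cv2.imwrite("pics/crop1.png",W)
hsv=cv2.cvtColor(im,cv2.COLOR_BGR2HSV)
def comps(mask,amin):
    n,l,s,c=cv2.connectedComponentsWithStats(mask.astype(np.uint8));return [(l==i,c[i],s[i,4]) for i in range(1,n) if s[i,4]>=amin]
wood=(hsv[...,1]>60)&(hsv[...,2]>120)&(hsv[...,0]<30);wood[:, :100]=0;wood[:200]=0;wood[:,230:]=0;wood[390:]=0
for m,c,s in comps(wood,100):
    r=cv2.minAreaRect(np.argwhere(m)[:,::-1].astype(np.float32));P=cv2.boxPoints(r)
    Q=[at("top",p,.032)[:2] for p in P];L=sorted([np.linalg.norm(Q[0]-Q[1]),np.linalg.norm(Q[1]-Q[2])])
    e=Q[1]-Q[0] if np.linalg.norm(Q[1]-Q[0])>np.linalg.norm(Q[2]-Q[1]) else Q[2]-Q[1]
    print("scraper",np.round(c),np.round(L,3),np.round(np.mean(Q,0),4),"ang",np.degrees(np.arctan2(e[1],e[0]))%180)
br=(hsv[...,1]>110)&(hsv[...,0]>12)&(hsv[...,0]<35);br[:195]=0;br[275:]=0;br[:,:235]=0;br[:,340:]=0
for m,c,s in comps(br,15): print("port",c,s,at("top",c,.09).round(4))
g=im.min(2);bx=(g>190);bx[:185]=0;bx[285:]=0;bx[:,:220]=0;bx[:,350:]=0
for m,c,s in comps(bx,3000):
    h=cv2.convexHull(np.argwhere(m)[:,::-1].astype(np.float32));r=cv2.minAreaRect(h);
    for p in cv2.boxPoints(r): print("boxc",p.round(1),at("top",p,.09).round(4))
for c in ("scene","top"):
  if c=="scene": camera(c)
  for n in("scraper_grip","probe_mid","stand_top","chip_a_mid","chip_b_mid","plug"):
    try: 
      for m in masks_of(c,n): print(c,n,round(m["confidence"],2),np.round(m["location"]),m["pixels"].sum(),at(c,m["location"],{"s":.05,"p":.168}.get(n[0],.096)).round(3))
    except Exception as e: print(n,e)
print(get_obs()["t"])
E
python3 m.py
```

```text
scraper [132. 239.] [0.03 0.12] [0.5655 0.4575] ang 28.64575397752165
scraper [179. 275.] [0.041 0.16 ] [0.4819 0.3422] ang 5.971686977024717
scraper [188. 354.] [0.029 0.121] [0.3003 0.309 ] ang 37.76930753429397
port [273.33695652 231.98913043] 92 [0.5745 0.1167 0.09  ]
boxc [228.9 268. ] [0.4906 0.2149 0.09  ]
boxc [229.7 185.3] [0.6846 0.2206 0.09  ]
boxc [343.9 186.5] [ 0.684  -0.0445  0.09  ]
boxc [343.  269.2] [ 0.4899 -0.0423  0.09  ]
scene scraper_grip 0.82 [466. 262.] 1181 [0.507 0.336 0.05 ]
scene scraper_grip 0.71 [454. 200.] 872 [0.322 0.311 0.05 ]
scene scraper_grip 0.69 [522. 298.] 1077 [0.588 0.451 0.05 ]
scene probe_mid 0.95 [153. 192.] 564 [ 0.491 -0.356  0.168]
scene probe_mid 0.87 [133. 221.] 1546 [ 0.579 -0.372  0.168]
scene probe_mid 0.59 [100. 184.] 1376 [ 0.483 -0.478  0.168]
scene probe_mid 0.21 [328. 249.] 146 [0.603 0.041 0.168]
scene stand_top 0.86 [168. 234.] 1098 [ 0.512 -0.341  0.05 ]
scene chip_b_mid 0.51 [380. 255.] 109 [0.546 0.146 0.096]
scene plug 0.44 [359. 223.] 134 [0.527 0.097 0.168]
top scraper_grip 0.61 [133. 241.] 671 [0.559 0.449 0.05 ]
top scraper_grip 0.61 [189. 354.] 621 [0.301 0.304 0.05 ]
top scraper_grip 0.57 [180. 275.] 1196 [0.48  0.334 0.05 ]
top probe_mid 0.74 [494. 264.] 431 [ 0.493 -0.358  0.168]
top probe_mid 0.71 [493. 213.] 890 [ 0.604 -0.364  0.168]
top probe_mid 0.71 [549. 255.] 1073 [ 0.512 -0.477  0.168]
top stand_top 0.94 [468. 278.] 891 [ 0.477 -0.335  0.05 ]
top chip_b_mid 0.73 [494. 265.] 424 [ 0.502 -0.381  0.096]
top chip_b_mid 0.64 [257. 242.] 104 [0.549 0.153 0.096]
top plug 0.58 [429. 162.] 466 [ 0.718 -0.227  0.168]
top plug 0.46 [286. 317.] 121 [0.376 0.08  0.168]
top plug 0.29 [370. 237.] 3844 [ 0.547 -0.097  0.168]
1.6
```

View pics/crop1.png

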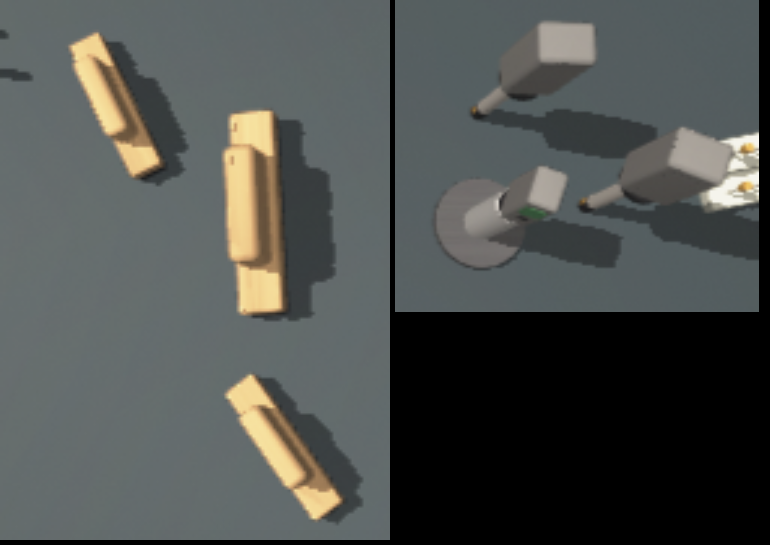

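The crop shows the largest scraper with its grip centred near top pixel (176,273) and the block running from (179,242) to (183,309). The smallest probe is in the stand, with its green display facing -x.

```bash
cat >> h.py <<'E'
def plan(*wps):
    """wps: (x,y,z,yaw_deg) with tool down, tool x at yaw; prints offsets (fractions) from current pose"""
    o=get_obs();p=o["ee_pos"];Rc=R.from_rotvec(o["eef_rot"])
    x=Rc.as_matrix()[:,0];print("t",round(o["t"],2),"pos",p.round(4),"yaw",np.degrees(np.arctan2(x[1],x[0])).round(2),"tilt z",Rc.as_matrix()[:2,2].round(4),"open",round(o["opening"],4))
    for w in wps:
        c,s=np.cos(np.radians(w[3])),np.sin(np.radians(w[3]))
        Rt=R.from_matrix(np.array([[c,s,0],[s,-c,0],[0,0,-1.]]))
        print(w,"offset",(Rc.inv().apply(np.array(w[:3])-p)/.4).round(4),"twist",((Rc.inv()*Rt).as_rotvec()/(np.pi/2)).round(4))
E
python3 - <<'E'
from h import *
a,b=at("top",(179,242.3),.032),at("top",(182.7,309),.032)
print((a+b)/2,np.degrees(np.arctan2(*(a-b)[1::-1])),at("top",(176,273.2),.078))
print("neigh",at("top",(471,233),0.0),at("top",(513,268),0))
plan((.36,-.15,.25,5),(.483,.337,.2,5))
E
```

```text
[0.48130007 0.33659123 0.032     ] 6.407058819546415 [0.47959084 0.33616548 0.078     ]
neigh [ 0.595767   -0.36098632  0.        ] [ 0.50963    -0.45907999  0.        ]
t 1.6 pos [ 0.2327 -0.4983  0.2313] yaw 25.03 tilt z [-0.  0.] open 0.0854
(0.36, -0.15, 0.25, 5) offset [ 0.6568 -0.6544 -0.0468] twist [-0.      0.      0.2225]
(0.483, 0.337, 0.2, 5) offset [ 1.4505 -1.6275  0.0783] twist [-0.      0.      0.2225]
```

Call:
move_arm --motion '[{"offset": [0.66,-0.65,-0.05],"twist": [0,0,0.21]},{"offset": [0.66,-0.65,-0.05],"twist": [0,0,0.21]},{"offset": [0.66,-0.65,-0.05],"twist": [0,0,0.21]},{"offset": [0.66,-0.65,-0.05],"twist": [0,0,0.21]},{"offset": [0.66,-0.65,-0.05],"twist": [0,0,0.21]},{"offset": [0.66,-0.65,-0.05],"twist": [0,0,0.21]},{"offset": [0.66,-0.65,-0.05],"twist": [0,0,0.21]},{"offset": [0.66,-0.65,-0.05],"twist": [0,0,0.21]}]' --gripper 0

```text
t: 2.6
ee_pos: [0.3619, -0.1513, 0.2514]
eef_rot: [3.137, 0.169, 0.0]
contact_force: [-1.1, -0.3, 0.8]
opening: 0.0856
gripper_force: 0.0
```

```bash
python3 -c "
from h import *
plan((.40,.2,.22,6),(.4805,.3364,.2,6))"
```

```text
t 2.6 pos [ 0.3619 -0.1513  0.2514] yaw 6.17 tilt z [ 0.0002 -0.0003] open 0.0856
(0.4, 0.2, 0.22, 6) offset [ 0.189  -0.863   0.0781] twist [ 0.0002 -0.0001  0.0019]
(0.4805, 0.3364, 0.2, 6) offset [ 0.4257 -1.1804  0.128 ] twist [ 0.0002 -0.0001  0.0019]
```

Call:
move_arm --motion '[{"offset": [0.38,-0.98,0.08],"twist": [0,0,0]},{"offset": [0.38,-0.98,0.08],"twist": [0,0,0]},{"offset": [0.38,-0.98,0.08],"twist": [0,0,0]},{"offset": [0.38,-0.98,0.08],"twist": [0,0,0]},{"offset": [0.38,-0.98,0.08],"twist": [0,0,0]},{"offset": [0.38,-0.98,0.08],"twist": [0,0,0]},{"offset": [0.38,-0.98,0.08],"twist": [0,0,0]},{"offset": [0.38,-0.98,0.08],"twist": [0,0,0]},{"offset": [0.38,-0.98,0.08],"twist": [0,0,0]}]'

```text
t: 3.72
ee_pos: [0.4716, 0.2534, 0.2189]
eef_rot: [3.137, 0.165, -0.001]
contact_force: [0.1, -0.8, 0.0]
opening: 0.0856
gripper_force: 0.0
```

```bash
python3 -c "
from h import *
im=camera('wrist')
G=np.array([.4805,.3364,.078])
for d in [(0,0,0),(.045,.005,0),(-.045,-.005,0)]:
    p=proj('wrist',G+d);cv2.circle(im,tuple(int(v) for v in p),3,(0,0,255),-1);print(p)
cv2.imwrite('pics/w1.png',im)
plan((.4805,.3364,.14,6),(.4805,.3364,.037,6))"
```

```text
[217.08213164 204.64418853]
[211.87531737 145.90853558]
[221.83592769 258.26955344]
t 3.77 pos [0.4715 0.2532 0.2192] yaw 6.01 tilt z [-0.0005 -0.0004] open 0.0857
(0.4805, 0.3364, 0.14, 6) offset [ 0.0441 -0.2046  0.1978] twist [0.0002 0.0003 0.0001]
(0.4805, 0.3364, 0.037, 6) offset [ 0.0443 -0.2047  0.4553] twist [0.0002 0.0003 0.0001]
```

View pics/w1.png

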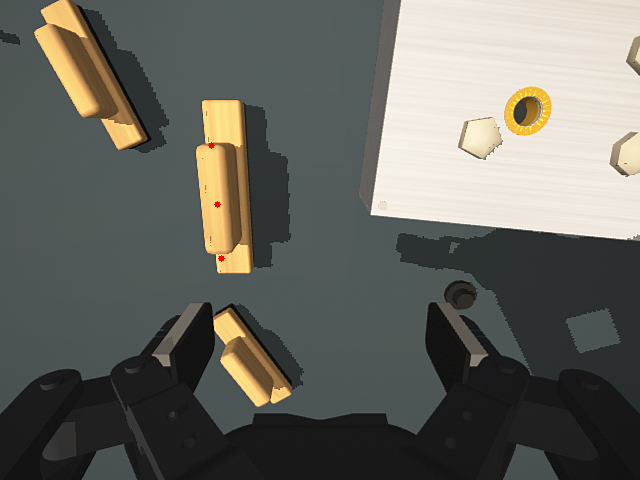

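```bash
python3 -c "
from h import *
print(at('wrist',(215.5,199),.078),at('wrist',(226,100),.032),at('wrist',(237,273),.032),at('wrist',(528,111),.09),at('wrist',(481,138),.096),at('wrist',(371,213),.09))
plan((.483,.3364,.13,6),(.483,.3364,.037,6))"
```

```text
[0.48491966 0.33775294 0.078     ] [0.56154336 0.34314097 0.032     ] [0.40388584 0.32757543 0.032     ] [0.57392701 0.11582066 0.09      ] [0.55221141 0.14720797 0.096     ] [0.48912804 0.21564509 0.09      ]
t 3.77 pos [0.4715 0.2532 0.2192] yaw 6.01 tilt z [-0.0005 -0.0004] open 0.0857
(0.483, 0.3364, 0.13, 6) offset [ 0.0504 -0.2039  0.2228] twist [0.0002 0.0003 0.0001]
(0.483, 0.3364, 0.037, 6) offset [ 0.0505 -0.204   0.4553] twist [0.0002 0.0003 0.0001]
```

Call:
move_arm --motion '[{"offset": [0.05,-0.204,0.15]},{"offset": [0.05,-0.204,0.23]},{"offset": [0.05,-0.204,0.3]},{"offset": [0.05,-0.204,0.38]},{"offset": [0.05,-0.204,0.445]},{"offset": [0.05,-0.204,0.447]},{"offset": [0.05,-0.204,0.447]}]'

```text
invalid input
```

Call:
move_arm --motion '[{"offset": [0,0,0]},{"offset": [0,0,0]},{"offset": [0,0,0]},{"offset": [0,0,0]},{"offset": [0,0,0]},{"offset": [0,0,0]},{"offset": [0,0,0]}]' --gripper 1 --newtons 60

```text
invalid input
```

Twist is required in each row.

Call:
move_arm --motion '[{"offset": [0.05,-0.204,0.15],"twist": [0,0,0]},{"offset": [0.05,-0.204,0.23],"twist": [0,0,0]},{"offset": [0.05,-0.204,0.3],"twist": [0,0,0]},{"offset": [0.05,-0.204,0.38],"twist": [0,0,0]},{"offset": [0.05,-0.204,0.445],"twist": [0,0,0]},{"offset": [0.05,-0.204,0.447],"twist": [0,0,0]},{"offset": [0.05,-0.204,0.447],"twist": [0,0,0]}]'

```text
t: 4.65
ee_pos: [0.4832, 0.3377, 0.0417]
eef_rot: [-3.137, -0.166, -0.002]
contact_force: [0.5, -0.3, 0.7]
opening: 0.0852
gripper_force: 0.0
```

Call:
move_arm --motion '[{"offset": [0,0,0],"twist": [0,0,0]},{"offset": [0,0,0],"twist": [0,0,0]},{"offset": [0,0,0],"twist": [0,0,0]},{"offset": [0,0,0],"twist": [0,0,0]},{"offset": [0,0,0],"twist": [0,0,0]},{"offset": [0,0,0],"twist": [0,0,0]},{"offset": [0,0,0],"twist": [0,0,0]}]' --gripper 1 --newtons 60

```text
t: 5.52
ee_pos: [0.4825, 0.3383, 0.0408]
eef_rot: [-3.137, -0.168, -0.0]
contact_force: [-1.3, -0.7, 5.0]
opening: 0.0235
gripper_force: 62.4
```

```bash
python3 -c "
from h import *
plan((.483,.3364,.16,6),(.578,.25,.165,0),(.578,.196,.165,0),(.578,.196,.133,0),(.578,-.05,.133,0))"
```

```text
t 5.53 pos [0.4825 0.3383 0.0408] yaw 6.13 tilt z [0.0003 0.0002] open 0.0235
(0.483, 0.3364, 0.16, 6) offset [ 0.0009  0.0048 -0.2981] twist [-0.0001 -0.0002  0.0015]
(0.578, 0.25, 0.165, 0) offset [ 0.2139  0.245  -0.3105] twist [-0.0001 -0.0002  0.0681]
(0.578, 0.196, 0.165, 0) offset [ 0.1995  0.3792 -0.3106] twist [-0.0001 -0.0002  0.0681]
(0.578, 0.196, 0.133, 0) offset [ 0.1995  0.3792 -0.2306] twist [-0.0001 -0.0002  0.0681]
(0.578, -0.05, 0.133, 0) offset [ 0.1338  0.9907 -0.2307] twist [-0.0001 -0.0002  0.0681]
```

Call:
move_arm --motion '[{"offset": [0,0,-0.1],"twist": [0,0,0]},{"offset": [0,0,-0.2],"twist": [0,0,0]},{"offset": [0,0,-0.31],"twist": [0,0,0]},{"offset": [0.1,0.06,-0.31],"twist": [0,0,0.03]},{"offset": [0.2,0.16,-0.31],"twist": [0,0,0.068]},{"offset": [0.2,0.26,-0.31],"twist": [0,0,0.068]},{"offset": [0.2,0.357,-0.31],"twist": [0,0,0.068]},{"offset": [0.2,0.357,-0.31],"twist": [0,0,0.068]}]'

```text
t: 6.52
ee_pos: [0.5772, 0.2025, 0.1639]
eef_rot: [3.141, -0.004, -0.002]
contact_force: [0.2, 0.6, -2.4]
opening: 0.0234
gripper_force: 61.6
```

```bash
python3 -c "
from h import *
im=camera('scene');cv2.imwrite('pics/s2.png',cv2.resize(im[150:350,200:520],None,fx=2.4,fy=2.4))
plan((.578,.203,.133,0),(.578,-.04,.133,0))"
```

```text
t 6.58 pos [0.5771 0.2039 0.1641] yaw -0.1 tilt z [-0.0009 -0.0001] open 0.0233
(0.578, 0.203, 0.133, 0) offset [0.0023 0.0023 0.0776] twist [ 0.      0.0006 -0.0011]
(0.578, -0.04, 0.133, 0) offset [0.0034 0.6098 0.0777] twist [ 0.      0.0006 -0.0011]
```

View pics/s2.png

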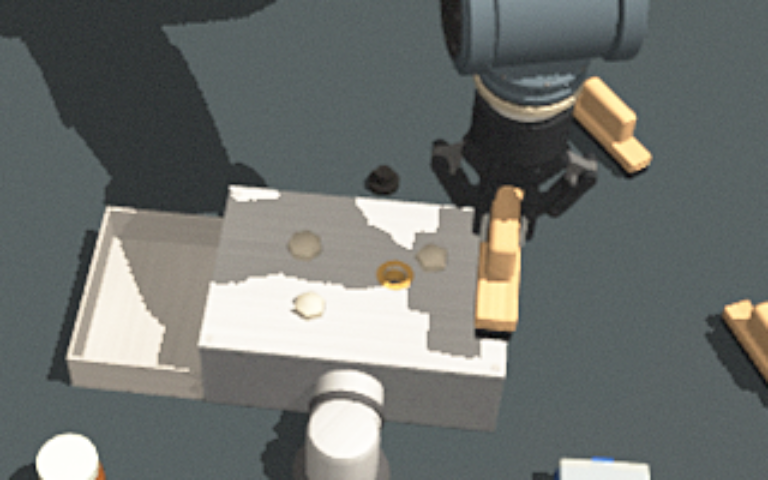

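The scraper is held level over the +y edge, at crop (498,270). The chips are at (432,257), (304,244) and (309,305), all on the tray side of it. I lower and sweep.

Call:
move_arm --motion '[{"offset": [0,0,0.04],"twist": [0,0,0]},{"offset": [0,0,0.076],"twist": [0,0,0]},{"offset": [0,0,0.076],"twist": [0,0,0]},{"offset": [0,0.04,0.076],"twist": [0,0,0]},{"offset": [0,0.08,0.076],"twist": [0,0,0]},{"offset": [0,0.12,0.076],"twist": [0,0,0]},{"offset": [0,0.16,0.076],"twist": [0,0,0]},{"offset": [0,0.2,0.076],"twist": [0,0,0]},{"offset": [0,0.24,0.076],"twist": [0,0,0]},{"offset": [0,0.28,0.076],"twist": [0,0,0]}]'

```text
t: 7.82
ee_pos: [0.5772, 0.0917, 0.1341]
eef_rot: [-3.142, -0.0, 0.0]
contact_force: [-1.0, 1.0, -1.5]
opening: 0.0234
gripper_force: 61.5
```

Call:
move_arm --motion '[{"offset": [0,0.04,0],"twist": [0,0,0]},{"offset": [0,0.08,0],"twist": [0,0,0]},{"offset": [0,0.12,0],"twist": [0,0,0]},{"offset": [0,0.16,0],"twist": [0,0,0]},{"offset": [0,0.2,0],"twist": [0,0,0]},{"offset": [0,0.24,0],"twist": [0,0,0]},{"offset": [0,0.28,0],"twist": [0,0,0]},{"offset": [0,0.32,0],"twist": [0,0,0]},{"offset": [0,0.36,0],"twist": [0,0,0]},{"offset": [0,0.37,0],"twist": [0,0,0]}]'

```text
t: 9.07
ee_pos: [0.5772, -0.0564, 0.1341]
eef_rot: [3.142, -0.001, -0.0]
contact_force: [0.3, -0.9, -1.4]
opening: 0.0237
gripper_force: 61.6
```

```bash
python3 -c "
from h import *
im=camera('scene');cv2.imwrite('pics/s3.png',cv2.resize(im[150:350,200:520],None,fx=2.4,fy=2.4))
plan((.578,.1,.17,0),(.485,.338,.17,6),(.485,.338,.043,6))"
```

```text
t 9.12 pos [ 0.5772 -0.0562  0.1341] yaw -0.04 tilt z [-0. -0.] open 0.0232
(0.578, 0.1, 0.17, 0) offset [ 0.0017 -0.3905 -0.0899] twist [ 0.      0.     -0.0005]
(0.485, 0.338, 0.17, 6) offset [-0.2312 -0.9854 -0.0899] twist [ 0.      0.     -0.0672]
(0.485, 0.338, 0.043, 6) offset [-0.2312 -0.9854  0.2276] twist [ 0.      0.     -0.0672]
```

View pics/s3.png

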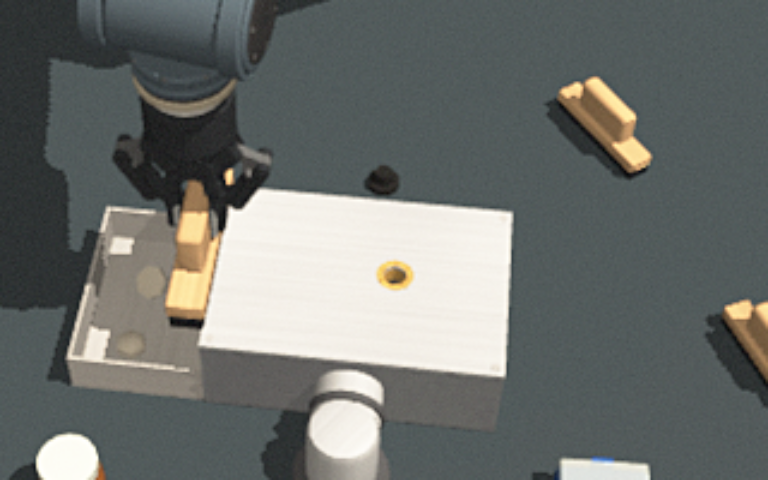

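The top is clear and two chips show in the tray, at crop (150,280) and (130,343). The third must be hidden below the scraper. I lift back and check.

Call:
move_arm --motion '[{"offset": [0,0,-0.1],"twist": [0,0,0]},{"offset": [0,-0.12,-0.1],"twist": [0,0,0]},{"offset": [0,-0.26,-0.1],"twist": [0,0,0]},{"offset": [0,-0.4,-0.1],"twist": [0,0,0]},{"offset": [-0.05,-0.54,-0.1],"twist": [0,0,0]},{"offset": [-0.1,-0.68,-0.1],"twist": [0,0,-0.02]},{"offset": [-0.16,-0.82,-0.1],"twist": [0,0,-0.04]},{"offset": [-0.231,-0.94,-0.1],"twist": [0,0,-0.067]},{"offset": [-0.231,-0.985,-0.1],"twist": [0,0,-0.067]},{"offset": [-0.231,-0.985,-0.1],"twist": [0,0,-0.067]}]'

```text
t: 10.38
ee_pos: [0.4848, 0.3395, 0.174]
eef_rot: [-3.137, -0.168, -0.001]
contact_force: [0.2, -0.3, -2.2]
opening: 0.0237
gripper_force: 61.5
```

```bash
python3 -c "
from h import *
im=camera('top');a=cv2.resize(im[180:290,225:405],None,fx=4,fy=4,interpolation=cv2.INTER_CUBIC);cv2.imwrite('pics/t4.png',a)
plan((.485,.338,.043,6))"
```

```text
t 10.43 pos [0.4851 0.3385 0.174 ] yaw 6.04 tilt z [ 0.0001 -0.0003] open 0.0236
(0.485, 0.338, 0.043, 6) offset [-0.0004  0.0011  0.3274] twist [ 0.0002 -0.      0.0005]
```

View pics/t4.png

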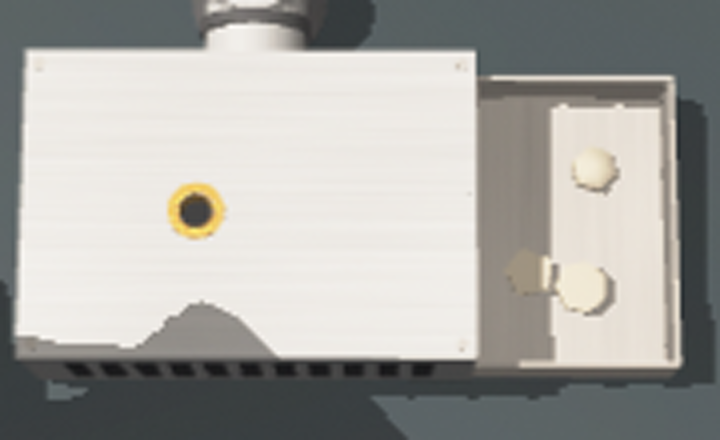

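All three chips lie in the tray, at crop (595,168), (583,287) and (528,272). I set the scraper down.

Call:
move_arm --motion '[{"offset": [0,0,0.1],"twist": [0,0,0]},{"offset": [0,0,0.2],"twist": [0,0,0]},{"offset": [0,0,0.28],"twist": [0,0,0]},{"offset": [0,0,0.31],"twist": [0,0,0]},{"offset": [0,0,0.325],"twist": [0,0,0]},{"offset": [0,0,0.332],"twist": [0,0,0]},{"offset": [0,0,0.332],"twist": [0,0,0]}]'

```text
t: 11.3
ee_pos: [0.4852, 0.3389, 0.042]
eef_rot: [-3.137, -0.165, -0.002]
contact_force: [-0.3, 0.4, -3.1]
opening: 0.0234
gripper_force: 61.6
```

Call:
move_arm --motion '[{"offset": [0,0,0],"twist": [0,0,0]},{"offset": [0,0,0],"twist": [0,0,0]},{"offset": [0,0,0],"twist": [0,0,0]},{"offset": [0,0,0],"twist": [0,0,0]},{"offset": [0,0,0],"twist": [0,0,0]},{"offset": [0,0,-0.1],"twist": [0,0,0]},{"offset": [0,0,-0.25],"twist": [0,0,0]},{"offset": [0,0,-0.4],"twist": [0,0,0]},{"offset": [0,0,-0.55],"twist": [0,0,0]},{"offset": [0,0,-0.7],"twist": [0,0,0]}]' --gripper 0

```text
t: 12.55
ee_pos: [0.4844, 0.3385, 0.3234]
eef_rot: [-3.137, -0.165, -0.0]
contact_force: [0.8, -0.2, -0.3]
opening: 0.0852
gripper_force: 0.0
```

```bash
python3 - <<'E'
from h import *
im=camera("top");m=masks_of("top","stand_top");q=masks_of("top","probe_mid")
ims=camera("scene");m2=masks_of("scene","stand_top")
A=cv2.resize(im[190:310,440:580],None,fx=2.8,fy=2.8,interpolation=cv2.INTER_CUBIC)
B=cv2.resize(ims[130:290,70:210],None,fx=2.8,fy=2.8,interpolation=cv2.INTER_CUBIC)
W=np.zeros((450,790,3),np.uint8);W[:A.shape[0],:A.shape[1]]=A;W[:B.shape[0],396:396+B.shape[1]]=B
cv2.imwrite("pics/p5.png",W)
plan((.4,.05,.3,0),(.49,-.345,.33,0))
E
```

```text
t 12.8 pos [0.4844 0.3386 0.3205] yaw 6.04 tilt z [-0.0008 -0.0005] open 0.0855
(0.4, 0.05, 0.3, 0) offset [-0.2858  0.6952  0.0519] twist [0.0003 0.0005 0.0671]
(0.49, -0.345, 0.33, 0) offset [-0.166   1.7009 -0.0229] twist [0.0003 0.0005 0.0671]
```

View pics/p5.png

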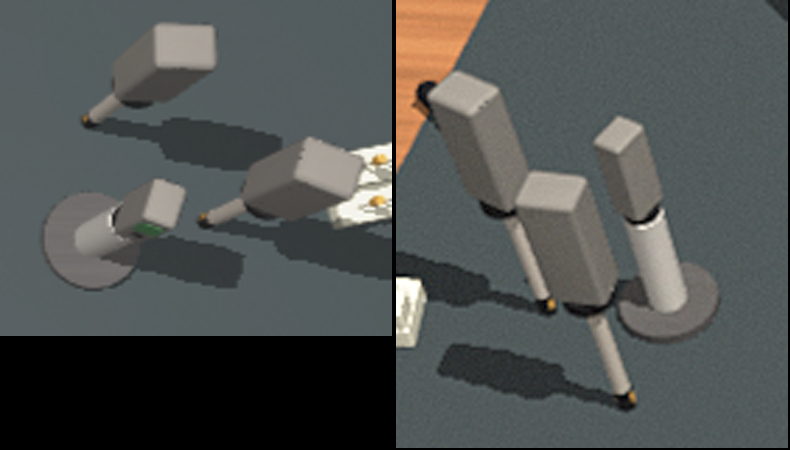

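Call:
move_arm --motion '[{"offset": [-0.28,0.95,-0.02],"twist": [0,0,-0.07]},{"offset": [-0.28,0.95,-0.02],"twist": [0,0,-0.1]},{"offset": [-0.28,0.95,-0.02],"twist": [0,0,-0.1]},{"offset": [-0.28,0.95,-0.02],"twist": [0,0,-0.1]},{"offset": [-0.28,0.95,-0.02],"twist": [0,0,-0.1]},{"offset": [-0.28,0.95,-0.02],"twist": [0,0,-0.1]},{"offset": [-0.28,0.95,-0.02],"twist": [0,0,-0.1]},{"offset": [-0.28,0.95,-0.02],"twist": [0,0,-0.1]}]'

```text
t: 13.8
ee_pos: [0.4127, -0.0519, 0.328]
eef_rot: [-3.114, -0.407, 0.004]
contact_force: [-0.6, -0.3, -0.4]
opening: 0.0855
gripper_force: 0.0
```

```bash
python3 - <<'E'
from h import *
print("handle top",at("top",(498.6,262.5),.208),at("scene",(150,178.6),.208),"foot",at("top",(472.5,275.7),.008))
f=lambda x,y:((x-396)/2.8+70,y/2.8+130)
print("foot scene",at("scene",f(668,298),.008), "A top@.25",at("top",(440+187/2.8,190+47/2.8),.25),"B",at("top",(440+332/2.8,190+172/2.8),.25))
print("cam rel tool",np.array(camera_params("wrist")["extrinsics"])[:3,3]-get_obs()["ee_pos"])
plan((.42,-.345,.33,12),(.485,-.35,.33,12))
E
```

```text
handle top [ 0.48846084 -0.35576222  0.208     ] [ 0.49146154 -0.35316646  0.208     ] foot [ 0.48890542 -0.35743065  0.008     ]
foot scene [ 0.4851397  -0.35840305  0.008     ] A top@.25 [ 0.59511729 -0.36473377  0.25      ] B [ 0.50464749 -0.46205228  0.25      ]
cam rel tool [0.07225128 0.01918139 0.14275934]
t 13.8 pos [ 0.4127 -0.0519  0.328 ] yaw 14.88 tilt z [-0.0024  0.0006] open 0.0855
(0.42, -0.345, 0.33, 12) offset [-0.1705  0.7129 -0.0054] twist [-0.0007  0.0014  0.032 ]
(0.485, -0.35, 0.33, 12) offset [-0.0167  0.7667 -0.0058] twist [-0.0007  0.0014  0.032 ]
```

Call:
move_arm --motion '[{"offset": [-0.14,0.73,-0.005],"twist": [0,0,0]},{"offset": [-0.14,0.73,-0.005],"twist": [0,0,0]},{"offset": [-0.14,0.73,-0.005],"twist": [0,0,0]},{"offset": [-0.14,0.73,-0.005],"twist": [0,0,0]},{"offset": [-0.14,0.73,-0.005],"twist": [0,0,0]},{"offset": [-0.14,0.73,-0.005],"twist": [0,0,0]},{"offset": [-0.14,0.73,-0.005],"twist": [0,0,0]},{"offset": [-0.14,0.73,-0.005],"twist": [0,0,0]}]'

```text
t: 14.8
ee_pos: [0.4354, -0.346, 0.3312]
eef_rot: [-3.114, -0.414, 0.0]
contact_force: [0.2, 0.1, 0.3]
opening: 0.0852
gripper_force: 0.0
```

```bash
python3 - <<'E'
from h import *
im=camera("wrist")
p=proj("wrist",(.4885,-.3565,.208));print(p)
cv2.imwrite("pics/w6.png",im)
plan((.4885,-.3565,.33,15))
E
```

```text
[352.68379028 167.47947121]
t 14.85 pos [ 0.4354 -0.3462  0.3314] yaw 15.13 tilt z [0.     0.0001] open 0.0855
(0.4885, -0.3565, 0.33, 15) offset [0.1215 0.0595 0.0034] twist [-0.0001 -0.      0.0014]
```

View pics/w6.png

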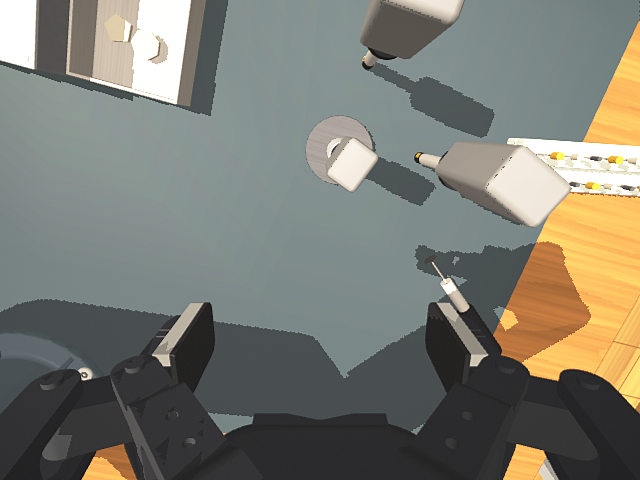

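```bash
python3 - <<'E'
from h import *
im=cv2.imread("pics/w6.png");g=im.min(2);m=(g>165).astype(np.uint8);m[:125]=0;m[200:]=0;m[:,:320]=0;m[:,390:]=0
n,l,s,c=cv2.connectedComponentsWithStats(m);i=1+np.argmax(s[1:,4]);print(s[i],c[i])
P=cv2.boxPoints(cv2.minAreaRect(np.argwhere(l==i)[:,::-1].astype(np.float32)))
Q=np.array([at("wrist",p,.208)[:2] for p in P])
for a,b in zip(Q,np.roll(Q,-1,0)): print(a.round(4),np.linalg.norm(b-a).round(4),np.degrees(np.arctan2(*(b-a)[::-1])).round(1))
print(Q.mean(0),at("wrist",c[i],.208))
cv2.imwrite("pics/z7.png",cv2.resize(im[105:215,290:420],None,fx=5,fy=5))
E
```

```text
[ 327  138   50   53 1462] [351.67852257 164.27564979]
[ 0.4793 -0.3383] 0.0318 -20.5
[ 0.5091 -0.3494] 0.0237 -108.9
[ 0.5014 -0.3718] 0.0322 160.7
[ 0.471  -0.3611] 0.0243 70.0
[ 0.49021569 -0.35512875] [ 0.49049546 -0.35514541  0.208     ]
```

View pics/z7.png

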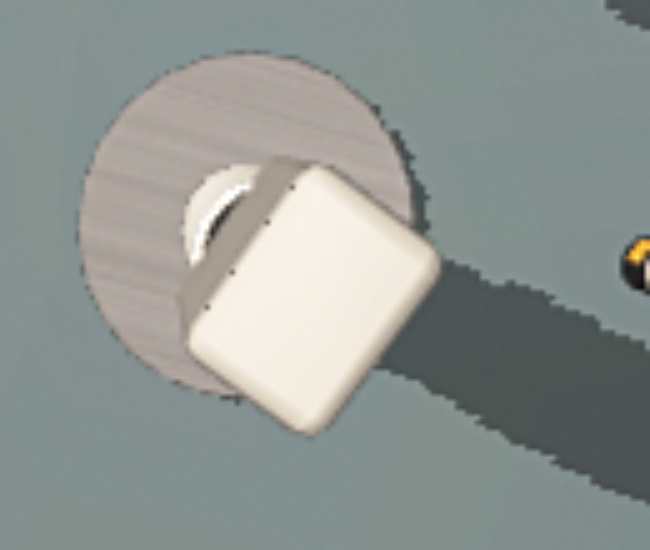

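```bash
python3 - <<'E'
from h import *
print("rim? foot",at("wrist",(339.4,150),.008))
plan((.4895,-.3557,.27,-20),(.4895,-.3557,.158,-20))
E
```

```text
rim? foot [ 0.49075928 -0.3566921   0.008     ]
t 14.85 pos [ 0.4354 -0.3462  0.3314] yaw 15.13 tilt z [0.     0.0001] open 0.0855
(0.4895, -0.3557, 0.27, -20) offset [0.1244 0.0582 0.1534] twist [-1.000e-04 -0.000e+00  3.903e-01]
(0.4895, -0.3557, 0.158, -20) offset [0.1244 0.0583 0.4334] twist [-1.000e-04 -0.000e+00  3.903e-01]
```

Call:
move_arm --motion '[{"offset": [0.125,0.059,0.05],"twist": [0,0,0.1]},{"offset": [0.125,0.059,0.1],"twist": [0,0,0.2]},{"offset": [0.125,0.059,0.1],"twist": [0,0,0.3]},{"offset": [0.125,0.059,0.1],"twist": [0,0,0.39]},{"offset": [0.125,0.059,0.15],"twist": [0,0,0.39]},{"offset": [0.125,0.059,0.23],"twist": [0,0,0.39]},{"offset": [0.125,0.059,0.31],"twist": [0,0,0.39]},{"offset": [0.125,0.059,0.38],"twist": [0,0,0.39]},{"offset": [0.125,0.059,0.433],"twist": [0,0,0.39]},{"offset": [0.125,0.059,0.433],"twist": [0,0,0.39]}]'

```text
t: 16.1
ee_pos: [0.4891, -0.3561, 0.1571]
eef_rot: [-3.092, 0.546, 0.003]
contact_force: [1.0, -0.0, 0.1]
opening: 0.0849
gripper_force: 0.0
```

Call:
move_arm --motion '[{"offset": [0,0,0],"twist": [0,0,0]},{"offset": [0,0,0],"twist": [0,0,0]},{"offset": [0,0,0],"twist": [0,0,0]},{"offset": [0,0,0],"twist": [0,0,0]},{"offset": [0,0,0],"twist": [0,0,0]},{"offset": [0,0,0],"twist": [0,0,0]},{"offset": [0,0,0],"twist": [0,0,0]}]' --gripper 1 --newtons 50

```text
t: 16.98
ee_pos: [0.4896, -0.3575, 0.1587]
eef_rot: [3.093, -0.547, 0.001]
contact_force: [-1.9, 0.1, 6.1]
opening: 0.0255
gripper_force: 51.1
```

Call:
move_arm --motion '[{"offset": [0,0,-0.03],"twist": [0,0,0]},{"offset": [0,0,-0.08],"twist": [0,0,0]},{"offset": [0,0,-0.14],"twist": [0,0,0]},{"offset": [0,0,-0.2],"twist": [0,0,0]},{"offset": [0,0,-0.26],"twist": [0,0,0]},{"offset": [0,0,-0.32],"twist": [0,0,0]},{"offset": [0,0,-0.38],"twist": [0,0,0]},{"offset": [0,0,-0.38],"twist": [0,0,0]}]'

```text
t: 17.98
ee_pos: [0.4898, -0.3576, 0.312]
eef_rot: [3.092, -0.547, 0.004]
contact_force: [-0.0, 0.5, -1.4]
opening: 0.0259
gripper_force: 50.3
```

```bash
python3 - <<'E'
from h import *
plan((.46,-.15,.31,-10),(.574,.05,.31,0),(.574,.116,.31,0))
E
```

```text
t 17.98 pos [ 0.4898 -0.3576  0.312 ] yaw -20.07 tilt z [ 0.0025 -0.0021] open 0.0259
(0.46, -0.15, 0.31, -10) offset [-0.2481 -0.4619  0.0036] twist [ 0.0009 -0.0019 -0.1118]
(0.574, 0.05, 0.31, 0) offset [-0.1519 -1.0294  0.0033] twist [ 0.001  -0.0018 -0.2229]
(0.574, 0.116, 0.31, 0) offset [-0.2085 -1.1843  0.003 ] twist [ 0.001  -0.0018 -0.2229]
```

Call:
move_arm --motion '[{"offset": [-0.05,-0.06,0],"twist": [0,0,0]},{"offset": [-0.12,-0.18,0],"twist": [0,0,0]},{"offset": [-0.17,-0.3,0],"twist": [0,0,0]},{"offset": [-0.2,-0.42,0],"twist": [0,0,0]},{"offset": [-0.2,-0.54,0],"twist": [0,0,0]},{"offset": [-0.2,-0.66,0],"twist": [0,0,0]},{"offset": [-0.2,-0.78,0],"twist": [0,0,0]},{"offset": [-0.2,-0.88,0],"twist": [0,0,0]},{"offset": [-0.2,-0.95,0],"twist": [0,0,0]},{"offset": [-0.2,-0.95,0],"twist": [0,0,0]}]'

```text
t: 19.23
ee_pos: [0.5445, 0.0285, 0.3088]
eef_rot: [3.094, -0.544, -0.003]
contact_force: [-0.1, 0.2, -0.5]
opening: 0.0257
gripper_force: 50.3
```

```bash
python3 - <<'E'
from h import *
plan((.574,.116,.295,-20),(.574,.116,.25,-20))
E
```

```text
t 19.23 pos [0.5445 0.0285 0.3088] yaw -19.93 tilt z [-0.0019  0.0002] open 0.0257
(0.574, 0.116, 0.295, -20) offset [-0.005  -0.2308  0.0344] twist [0.0003 0.0012 0.0008]
(0.574, 0.116, 0.25, -20) offset [-0.0048 -0.2308  0.1469] twist [0.0003 0.0012 0.0008]
```

Call:
move_arm --motion '[{"offset": [0,-0.06,0.03],"twist": [0,0.001,0]},{"offset": [-0.002,-0.13,0.07],"twist": [0,0.001,0]},{"offset": [-0.005,-0.19,0.1],"twist": [0,0.001,0]},{"offset": [-0.005,-0.231,0.13],"twist": [0,0.001,0]},{"offset": [-0.005,-0.231,0.147],"twist": [0,0.001,0]},{"offset": [-0.005,-0.231,0.147],"twist": [0,0.001,0]},{"offset": [-0.005,-0.231,0.147],"twist": [0,0.001,0]}]'

```text
t: 20.1
ee_pos: [0.5746, 0.1138, 0.2518]
eef_rot: [3.093, -0.548, 0.004]
contact_force: [-0.3, -0.3, -0.8]
opening: 0.0251
gripper_force: 50.3
```

```bash
cat > v.py <<'E'
from h import *
import sys
o=get_obs();p=o["ee_pos"];M=R.from_rotvec(o["eef_rot"]).as_matrix();plan((.574,.116,.25,-20))
L=float(sys.argv[1]) if len(sys.argv)>1 else .142
for c in("scene","wrist"):
    im=camera(c);cv2.imwrite(f"pics/v_{c}_{o['t']:.1f}.png",im);hsv=cv2.cvtColor(im,cv2.COLOR_BGR2HSV)
    print(c,"port proj",proj(c,(.574,.116,.09)).round(1),"tip proj",proj(c,p+M[:,2]*L).round(1),"collar",proj(c,p+M[:,2]*(L-.102)).round(1))
    q=proj(c,(.574,.116,.09)).astype(int)
    br=((hsv[...,1]>110)&(hsv[...,0]>12)&(hsv[...,0]<35)).astype(np.uint8);k=np.zeros_like(br);k[q[1]-40:q[1]+40,q[0]-40:q[0]+40]=1;br*=k
    ys,xs=np.nonzero(br);print(" brass n",len(xs),"x",xs.min(),xs.max(),"y",ys.min(),ys.max())
    for m in masks_of(c,"probe_mid"):
        ys,xs=np.nonzero(m["pixels"]);print(" probe",round(m["confidence"],2),np.round(m["location"]),len(xs),"x",xs.min(),xs.max(),"y",ys.min(),ys.max())
E
python3 v.py
```

```text
t 20.1 pos [0.5746 0.1138 0.2518] yaw -20.11 tilt z [ 0.0022 -0.0006] open 0.0251
(0.574, 0.116, 0.25, -20) offset [-0.0032 -0.0046  0.0046] twist [-0.0001 -0.0015 -0.0012]
scene port proj [364.4 265.1] tip proj [363.8 259.6] collar [366.3 227.8]
 brass n 113 x 357 371 y 230 269
 probe 0.85 [133. 220.] 1590 x 112 155 y 191 276
 probe 0.8 [366. 220.] 679 x 359 374 y 191 261
 probe 0.71 [103. 183.] 1329 x 83 127 y 156 243
wrist port proj [318.6 221.6] tip proj [320.7 225.6] collar [321.1 273. ]
 brass n 657 x 299 336 y 204 239
 probe 0.79 [319. 339.] 12692 x 278 362 y 221 420
 probe 0.63 [349. 171.] 66461 x 165 520 y 0 324
```

```bash
cat >> v.py <<'E'
    for m in masks_of(c,"probe_mid"):
        if np.hypot(*(np.array(m["location"])-proj(c,p)))<130 and m["pixels"].sum()<20000:
            for y in range(int(proj(c,p+M[:,2]*(L-.10))[1])-2 if c=="scene" else 216,(268 if c=="scene" else 285),3):
                xs=np.nonzero(m["pixels"][y])[0]; bx=np.nonzero(br[y])[0]
                s=(L-.102)+.102*(y-proj(c,p+M[:,2]*(L-.102))[1])/(proj(c,p+M[:,2]*L)[1]-proj(c,p+M[:,2]*(L-.102))[1])
                if len(xs): print("  ",y,xs.min(),xs.max(),xs.mean().round(1),"axis",proj(c,p+M[:,2]*s)[0].round(1),"brass",(bx.min(),bx.max()) if len(bx) else "")
            break
E
python3 v.py
```

```text
t 20.3 pos [0.5746 0.1143 0.2517] yaw -20.08 tilt z [ 0.0022 -0.0005] open 0.0255
(0.574, 0.116, 0.25, -20) offset [-0.0028 -0.0035  0.0043] twist [-0.0002 -0.0014 -0.0009]
scene port proj [364.4 265.1] tip proj [364.  259.7] collar [366.5 227.9]
 brass n 114 x 357 371 y 257 269
 probe 0.7 [ 99. 186.] 1187 x 83 125 y 158 241
 probe 0.67 [132. 221.] 1625 x 113 155 y 191 276
wrist port proj [318.9 221.4] tip proj [320.5 225.5] collar [320.8 273.1]
 brass n 658 x 300 337 y 204 239
 probe 0.7 [318. 338.] 12352 x 278 361 y 221 419
 probe 0.16 [352. 172.] 66677 x 165 520 y 0 323
   222 315 322 318.5 axis 320.5 brass (np.int64(300), np.int64(337))
   225 313 323 318.0 axis 320.5 brass (np.int64(300), np.int64(336))
   228 313 324 318.5 axis 320.5 brass (np.int64(301), np.int64(335))
   231 313 323 318.0 axis 320.6 brass (np.int64(302), np.int64(334))
   234 313 323 318.0 axis 320.6 brass (np.int64(305), np.int64(332))
   237 312 324 318.0 axis 320.6 brass (np.int64(308), np.int64(328))
   240 312 324 318.0 axis 320.6 brass 
   243 311 325 318.0 axis 320.6 brass 
   246 311 325 318.0 axis 320.7 brass 
   249 310 325 317.5 axis 320.7 brass 
   252 299 338 318.5 axis 320.7 brass 
   255 295 342 318.5 axis 320.7 brass 
   258 294 343 318.5 axis 320.8 brass 
   261 294 344 319.0 axis 320.8 brass 
   264 293 345 319.0 axis 320.8 brass 
   267 293 345 319.0 axis 320.8 brass 
   270 292 346 319.0 axis 320.9 brass 
   273 291 347 319.0 axis 320.9 brass 
   276 291 347 319.0 axis 321.0 brass 
   279 290 348 319.0 axis 321.0 brass 
   282 289 349 319.0 axis 321.0 brass
```

```bash
python3 - <<'E'
from h import *
print("port",at("wrist",(318.5,221.5),.09),"tip",at("wrist",(318.2,226.3),.109))
plan((.574,.1155,.2405,-20))
for c in("wrist","top"):
  im=camera(c);hsv=cv2.cvtColor(im,cv2.COLOR_BGR2HSV)
  q=proj(c,(.574,.116,.09)).astype(int)
  print(c,hsv[q[1]-25:q[1]+26:2,q[0],:].tolist() if c=="wrist" else "")
E
```

```text
port [0.57400322 0.11637692 0.09      ] tip [0.57469461 0.11631177 0.109     ]
t 20.6 pos [0.5745 0.1146 0.2513] yaw -20.06 tilt z [ 0.0015 -0.0005] open 0.0257
(0.574, 0.1155, 0.2405, -20) offset [-0.0019 -0.0018  0.027 ] twist [-0.     -0.001  -0.0007]
wrist [[18, 19, 238], [18, 19, 240], [18, 19, 238], [13, 8, 238], [20, 190, 242], [21, 194, 243], [21, 194, 245], [20, 160, 255], [120, 34, 52], [12, 21, 60], [17, 30, 59], [10, 26, 59], [150, 13, 40], [18, 194, 105], [19, 193, 135], [15, 20, 76], [17, 47, 97], [17, 43, 94], [16, 41, 94], [18, 41, 94], [18, 41, 93], [18, 41, 94], [18, 41, 93], [17, 43, 94], [16, 41, 93], [18, 41, 94]]
top
```

Call:
move_arm --motion '[{"offset": [0,0,0.01],"twist": [0,0,0]},{"offset": [0,0,0.02],"twist": [0,0,0]},{"offset": [0,0,0.029],"twist": [0,0,0]},{"offset": [0,0,0.029],"twist": [0,0,0]},{"offset": [0,0,0.029],"twist": [0,0,0]},{"offset": [0,0,0.029],"twist": [0,0,0]},{"offset": [0,0,0.029],"twist": [0,0,0]},{"offset": [0,0,0.029],"twist": [0,0,0]}]'

```text
t: 21.7
ee_pos: [0.5745, 0.1145, 0.2398]
eef_rot: [3.093, -0.547, 0.003]
contact_force: [-0.2, -0.5, -0.6]
opening: 0.0253
gripper_force: 50.3
```

```bash
python3 v.py .1427; python3 - <<'E'
from h import *
import glob
im=camera("wrist");g=im.max(2);hsv=cv2.cvtColor(im,cv2.COLOR_BGR2HSV)
print("wrist V (cols 308..330 step2), rows 206-250")
for y in range(206,252,2): print(y,[f"{int(v)}{'b' if s>110 else ''}" for v,s in zip(g[y,302:338:2],hsv[y,302:338:2,1])])
im=camera("scene");g=im.max(2);hsv=cv2.cvtColor(im,cv2.COLOR_BGR2HSV)
print("scene cols 354..374")
for y in range(240,273): print(y,[f"{int(v)}{'b' if s>110 else ''}" for v,s in zip(g[y,354:376],hsv[y,354:376,1])])
E
```

```text
t 21.7 pos [0.5745 0.1145 0.2398] yaw -20.06 tilt z [ 0.0016 -0.0005] open 0.0253
(0.574, 0.116, 0.25, -20) offset [-0.0024 -0.003  -0.0256] twist [-0.     -0.0011 -0.0007]
scene port proj [364.4 265.1] tip proj [363.8 263.3] collar [366.3 232. ]
 brass n 110 x 357 371 y 259 269
 probe 0.72 [133. 222.] 1533 x 113 155 y 191 276
 probe 0.58 [366. 222.] 659 x 359 375 y 196 264
 probe 0.57 [102. 183.] 1346 x 82 127 y 156 243
 probe 0.52 [278. 268.] 108 x 272 284 y 265 275
   230 359 374 366.5 axis 366.5 brass 
   233 360 373 366.5 axis 366.2 brass 
   236 363 371 367.0 axis 366.0 brass 
   239 364 368 366.0 axis 365.7 brass 
   242 364 368 366.0 axis 365.5 brass 
   245 364 368 366.0 axis 365.2 brass 
   248 364 368 366.0 axis 365.0 brass 
   251 363 367 365.0 axis 364.8 brass 
   254 363 367 365.0 axis 364.5 brass 
   257 363 367 365.0 axis 364.3 brass 
   260 363 367 365.0 axis 364.1 brass (np.int64(359), np.int64(368))
   263 363 366 364.5 axis 363.8 brass (np.int64(357), np.int64(371))
wrist port proj [318.9 224.7] tip proj [320.3 225.4] collar [320.5 272.6]
 brass n 702 x 299 337 y 
[... 8839 characters left out ...]
255b', '249b', '246', '245', '245', '244', '246', '245']
269 ['245', '246', '246', '246', '245', '246', '250', '253b', '254b', '255b', '255b', '255b', '255b', '252b', '246b', '243', '244', '243', '242', '243', '244', '245']
270 ['244', '244', '244', '245', '243', '244', '245', '246', '247', '245', '245', '247', '245', '247', '240', '236', '244', '243', '245', '244', '244', '244']
271 ['246', '245', '246', '244', '245', '245', '244', '243', '243', '239', '240', '240', '239', '245', '246', '245', '244', '245', '245', '246', '245', '243']
272 ['246', '244', '245', '246', '245', '246', '245', '246', '245', '246', '246', '245', '246', '245', '244', '245', '244', '244', '244', '243', '244', '244']
```

In both cameras the tip is within about 1 mm of the port's axis, so I lower slowly.

Call:
move_arm --motion '[{"offset": [0,0,0.01],"twist": [0,0,0]},{"offset": [0,0,0.02],"twist": [0,0,0]},{"offset": [0,0,0.03],"twist": [0,0,0]},{"offset": [0,0,0.04],"twist": [0,0,0]},{"offset": [0,0,0.05],"twist": [0,0,0]},{"offset": [0,0,0.05],"twist": [0,0,0]},{"offset": [0,0,0.05],"twist": [0,0,0]},{"offset": [0,0,0.05],"twist": [0,0,0]}]'

```text
t: 23.1
ee_pos: [0.5746, 0.1146, 0.2199]
eef_rot: [3.093, -0.547, 0.003]
contact_force: [-0.7, 0.5, -0.7]
opening: 0.0252
gripper_force: 50.3
```

```bash
python3 - <<'E'
from h import *
plan((.5745,.1145,.1877,-20))
im=camera("wrist");g=im.max(2);hsv=cv2.cvtColor(im,cv2.COLOR_BGR2HSV)
for y in range(210,258,3): print(y,[f"{int(v)}{'b' if s>110 else ''}" for v,s in zip(g[y,294:344:2],hsv[y,294:344:2,1])])
im=camera("scene");g=im.max(2);hsv=cv2.cvtColor(im,cv2.COLOR_BGR2HSV)
for y in range(255,271): print(y,[f"{int(v)}{'b' if s>110 else ''}" for v,s in zip(g[y,354:376],hsv[y,354:376,1])])
E
```

```text
t 23.1 pos [0.5746 0.1146 0.2199] yaw -20.06 tilt z [ 0.0018 -0.0005] open 0.0252
(0.5745, 0.1145, 0.1877, -20) offset [-0.0003  0.0003  0.0805] twist [-0.0001 -0.0012 -0.0007]
210 ['232', '231', '230', '230', '231', '233', '233', '232', '232', '230', '229', '230', '231', '234', '234', '234', '234', '234', '233', '233', '231', '230', '227', '227', '227']
213 ['231', '234', '234', '232', '230', '230', '231', '232', '231', '240b', '241b', '239b', '237b', '241b', '242b', '242b', '213b', '226', '227', '226', '228', '231', '231', '229', '229']
216 ['230', '230', '230', '230', '232', '215', '236b', '240b', '238b', '239b', '255b', '236b', '242b', '236b', '237b', '239b', '238b', '235b', '240b', '226', '230', '228', '228', '232', '232']
219 ['233', '235', '234', '231', '221b', '239b', '241b', '237b', '238b', '241b', '255b', '235b', '207b', '229b', '255b', '243b', '237b', '236b', '240b', '239b', '214b', '233', '235', '242', '151']
222 ['230', '231', '230', '236b', '242b', '237b', '239b', '255b', '166b', '53', '14b', '93b', '98b', '102b', '14b', '56', '156b', '251b', '255b', '255b', '152b', '13
[... 3901 characters left out ...]
247b', '244', '244', '244', '244']
267 ['244', '244', '245', '234', '234b', '255b', '255b', '209b', '136b', '150b', '109b', '49', '100b', '174b', '245b', '255b', '249b', '247', '244', '244', '245', '244']
268 ['246', '245', '245', '245', '247', '251b', '255b', '255b', '237b', '221b', '215b', '215b', '225b', '245b', '255b', '249b', '246', '244', '244', '245', '245', '245']
269 ['246', '246', '245', '246', '245', '246', '250', '253b', '253b', '255b', '255b', '255b', '255b', '252b', '247b', '243', '245', '243', '243', '242', '244', '244']
270 ['244', '243', '244', '244', '243', '245', '246', '247', '247', '245', '245', '246', '247', '247', '239', '235', '245', '245', '244', '244', '244', '244']
```

Call:
move_arm --motion '[{"offset": [0.001,0,0.01],"twist": [0,0,0]},{"offset": [0.001,0,0.02],"twist": [0,0,0]},{"offset": [0.001,0,0.03],"twist": [0,0,0]},{"offset": [0.001,0,0.04],"twist": [0,0,0]},{"offset": [0.001,0,0.05],"twist": [0,0,0]},{"offset": [0.001,0,0.06],"twist": [0,0,0]},{"offset": [0.001,0,0.07],"twist": [0,0,0]},{"offset": [0.001,0,0.08],"twist": [0,0,0]},{"offset": [0.001,0,0.08],"twist": [0,0,0]},{"offset": [0.001,0,0.08],"twist": [0,0,0]}]'

```text
t: 24.45
ee_pos: [0.575, 0.1144, 0.1878]
eef_rot: [3.093, -0.547, 0.003]
contact_force: [0.2, -1.1, -0.7]
opening: 0.0254
gripper_force: 50.3
```

```bash
python3 - <<'E'
from h import *
plan((.5745,.1145,.1877,-20))
im=camera("wrist");hsv=cv2.cvtColor(im,cv2.COLOR_BGR2HSV);g=im.max(2)
br=(hsv[...,1]>110)&(hsv[...,0]>12)&(hsv[...,0]<35);br[:200]=0;br[275:]=0;br[:,:285]=0;br[:,350:]=0
ys,xs=np.nonzero(br);print(xs.min(),xs.max(),ys.min(),ys.max(),"pred",proj("wrist",(.574,.1164,.09)))
for y in range(222,256,3): print(y,[f"{int(v)}{'b' if s>110 else ''}" for v,s in zip(g[y,298:340:2],hsv[y,298:340:2,1])])
o=get_obs();print(o["contact_force"],np.abs(o["dq"]).max())
E
```

```text
t 24.45 pos [0.575  0.1144 0.1878] yaw -20.07 tilt z [ 0.0016 -0.0005] open 0.0254
(0.5745, 0.1145, 0.1877, -20) offset [-0.0013  0.0002  0.0002] twist [-0.0001 -0.0011 -0.0007]
295 341 223 253 pred [318.22410589 244.20599363]
222 ['226', '226', '224', '224', '223', '222', '224', '221', '186', '193', '227', '201', '197', '228', '230', '226', '224', '223', '221', '220', '218']
225 ['222', '221', '221', '222', '226', '236b', '233b', '229b', '233b', '230b', '227b', '229b', '233b', '233b', '232b', '233b', '222', '219', '221', '224', '223']
228 ['223', '228', '175b', '231b', '233b', '240b', '230b', '232b', '237b', '229b', '243b', '229b', '229b', '240b', '229b', '228b', '233b', '231b', '221', '220', '222']
231 ['223', '229b', '232b', '247b', '230b', '231b', '248b', '241b', '225b', '141b', '135', '133b', '230b', '241b', '240b', '231b', '230b', '230b', '238b', '232b', '225']
234 ['226b', '231b', '229b', '230b', '242b', '208b', '55', '65', '104', '93', '84', '80', '79', '71', '62', '246b', '251b', '244b', '161b', '147b', '123b']
237 ['229b', '231b', '232b', '245b', '126', '43', '46', '123', '
[... 315 characters left out ...]
, '82', '82', '80', '55', '48', '128b', '93', '130b', '130b', '129b']
246 ['232b', '232b', '241b', '99b', '82b', '88b', '42', '122', '106', '92', '83', '83', '81', '80', '51', '122b', '136b', '93', '131b', '129b', '122b']
249 ['239b', '237b', '241b', '134', '83b', '91b', '94b', '90', '53', '31', '22', '21', '26', '37', '80b', '140b', '149b', '231b', '237b', '238b', '235b']
252 ['193b', '67', '63', '68', '53', '53', '55', '56', '58', '58', '58', '60', '57', '57', '57', '55', '49', '66', '64', '60', '91b']
255 ['64', '56', '57', '57', '57', '55', '56', '56', '56', '57', '56', '56', '57', '57', '57', '57', '57', '56', '58', '57', '57']
[-0.94064148  0.38432065 -1.24691832] 0.0013079743228982716
```

```bash
python3 -c "
from bench import *
print(finish_job())"
```

```text
the job is handed in; nothing more can be done
None
```

I handed the job in at 24.5 s. All three chips were in the tray, and the scraper was set down upright on the bench and let go. The probe was held still about 45 mm down the port, centred to about 1 mm by the camera estimates, with no contact force seen; no verdict was returned.

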